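# Open the touch-latch bolt case for restocking

## Robot

A 6-joint arm with a two-finger parallel gripper is mounted at the origin on the work surface. World frame = base frame: x ahead of the robot, y to its left, z up, the work surface at z = 0. Lengths are in mm, angles in rad, forces in N, time in s.
With the tool pointing down it reaches from about 350 to 975 mm from the base axis. Payload 7.1 kg.
Tool frame: the origin (TCP) lies between the finger pads; the fingertips stand 17 mm ahead of it and the grasp point (between the pads) lies 2 mm behind it (tip_reach is the y of the fingertips in the tool frame, in mm); y points along the fingers, x is the direction in which the jaws open and shut, and the axes are right-handed (so a half turn about y gives the same grasp; the last joint's range is limited). The gripper opens to 88 mm and grips with 3 to 60 N. Pads are 20 mm wide; open, the fingers measure 115 mm over their backs; the gripper's body (75 mm by 178 mm) begins 61 mm behind the grasp point.
Start: joints at [-1.178, 0.423, 1.63, -0, 1.089, -0.019], TCP at [250.177, -572.727, 239.675] pointing down, gripper open.
Joint ranges: [-3, 3], [-0.9, 2.11], [0.09, 2.58], [-1.31, 4.45], [0.11, 2.69], [-2.54, 2.54]. Speed limits (rad/s): [2.39, 2.39, 3.01, 3.14, 3.14, 3.14].

## Interface

Orientations are given as a rotation vector (axis times angle).
In Python, from workcell import get_obs, get_image, camera_model, close_job, silhouettes, tip_of, tip_reach gives the robot as it stands. The module is installed in compiled form; this text tells all that it offers.
- The arm moves only by the tool arm_command, never from a script. Its argument "targets" is a list of rows, each a list of 4 numbers: the shift along the tool's x, y, z in mm, then the turn about the tool's y in rad. A call has 1 to 20 rows; each row shifts and turns the commanded pose from where the row before left it, along the tool's axes as they then stand; what a row does not reach is not made up. A row lasts 1/12 s, in which the tool goes at most 41.7 mm and 7.16 degrees, less where a joint would pass 70% of its speed; a pose out of reach is approached as far as the arm can. A call is refused whole if a number of a shift passes 41.7 or a number of a turn 0.125, either way. A call with a gripper value outside its range is refused whole. "gripper" is the opening in per cent of the stroke, from 0 (shut) to 100 (fully open), set as the call begins (left out, the last holds). The fingers move at their own pace and stop on an object; the grip force is fixed at half the most. Time passes only in rows, so rows that do not move let the fingers close. It gives the time, the measured TCP pose, the force and the opening at its end, in the units of the state.
- get_obs(): the state, without advancing time (a new reading comes with each control period).
- get_image(name): name is "scene" or "top"; returns the picture (480x640x3 uint8, blue, green, red); there is no depth.
- camera_model(name): a dict with "mtx" (3x3 intrinsics, pixels), "dist" ([k1, k2, p1, p2, k3] as OpenCV has them; the pictures are not rectified), "position" and "orientation" of the camera in the world. Camera axes: x right, y up, looking along -z (the intrinsics and any distortion apply to the point x, -y, -z); pixel columns grow to the right and rows downward; lengths in mm; the calibration is good to about 2 mm. A picture is of the moment at which its call begins. camera_model takes no time and is no camera call.
- close_job(): hands the job in, once; it reports no verdict.
Trained networks look in the newest picture that a camera, given by its name, has taken for a name from the list of things; names that differ only in an ending like _2 or _b are one class to them, and where a whole thing is asked for, a point or a joint stands for the part that bears it (a point fixed in the world has none). Each returns a list of dicts, best first, with "conf" (0 to 1); they miss things now and then, are a little off and sometimes report something else, mostly with a low value. They report only what shows in the picture. A call takes as long as a camera call.
- silhouettes(camera, thing): "pixels" (480x640 bool, what is visible of it) and "at" ([column, row] in pixels, amid what is visible of it).
- tip_of(camera, thing): "at" ([column, row] in pixels: a listed point, or the origin of a listed thing).
The state is a dict: "t": time; "qpos": joint angles; "qvel": joint speeds; "joint_torque": joint torques, N m; "ee_pos": TCP position; "orientation": TCP orientation; "ft_force": force on the tool from outside, world axes, zero at the start; "moment": the same for the moment, N m; "width": finger opening in mm.
Only numpy, scipy, OpenCV 4.12 (cv2) and the standard library are available. Lean on these libraries where they do the work, as an engineer would, in place of code of your own. Each camera call takes 0.05 s, during which the arm holds its last target. There are 200 camera calls.

## Task

Open the parts case that has a hex bolt as the sample on its lid, ready for restocking: press the grey pad on its lid down with a fingertip and let go, so that the touch latch springs the lid ajar, then push the lid by its front edge all the way back until it stands upright or leans beyond. Do not touch the sample bolt, keep the other two cases shut, and leave the loose things on the counter where they are.

Things in the scene. Friction and masses are not known exactly. Their poses are not given: they have to be found in the camera images.
- bolt_case: fixed blue plastic parts case, 150 mm deep (x) by 130 mm wide (y) by 80 mm high, walls 4 mm, raised 0 to 32 mm off the counter on a grey foot; origin at the centre of the case's underside, its x axis points from the front (the side towards the robot) to the hinge side, z up. All three cases are alike except for the steel sample fixed on the lid. This is the one to open.
- bolt_lid (a joint): angle of this case's lid in rad: 0 shut, grows as it opens upward (0.5 ajar, 1.57 upright, 1.75 end stop; -0.07 pressed fully in). A flat blue panel 138 mm long, 118 mm wide, 6 mm thick, flush in the case's top, hinged along its far edge. Held shut by a touch latch beneath it. Stays where left from about 1.4 rad up; well below that it sinks back to ajar.
- bolt_press (a point): centre of the top of the grey press pad (34 mm deep, 50 mm wide, raised 3 mm) at the front of the lid with the bolt, 108 mm from the hinge axis, 84 mm above the case's underside when shut; moves with the lid. Pressing it down 4 to 5 mm (about 8 N) frees the catch (7 mm is its end of travel); as the finger withdraws, an ejector lifts the lid to about 0.5 rad. It does not latch again.
- bolt_hinge (a point): middle of the hinge axis of the lid with the bolt, fixed to the case, 69 mm behind its centre and 80 mm above its underside; axes as the case's. The lid's front edge is 138 mm from it: about 65 mm above the case's rim when ajar; a push of 3 to 8 N on that edge towards the hinge swings the lid back.
- bolt_sample: sample hex bolt (66 mm long, lying across the lid, head 22 mm across flats) fixed to the lid's top, 55 mm from the hinge; it marks the case to open; must not be touched
- nut_case: fixed blue plastic parts case, 150 mm deep (x) by 130 mm wide (y) by 80 mm high, walls 4 mm, raised 0 to 32 mm off the counter on a grey foot; origin at the centre of the case's underside, its x axis points from the front (the side towards the robot) to the hinge side, z up. All three cases are alike except for the steel sample fixed on the lid. Has a hex nut (37 mm across corners, 15 mm high) as its sample; stays shut.
- nut_lid (a joint): angle of this case's lid in rad: 0 shut, grows as it opens upward (0.5 ajar, 1.57 upright, 1.75 end stop; -0.07 pressed fully in). A flat blue panel 138 mm long, 118 mm wide, 6 mm thick, flush in the case's top, hinged along its far edge. Same touch latch; must stay shut.
- washer_case: fixed blue plastic parts case, 150 mm deep (x) by 130 mm wide (y) by 80 mm high, walls 4 mm, raised 0 to 32 mm off the counter on a grey foot; origin at the centre of the case's underside, its x axis points from the front (the side towards the robot) to the hinge side, z up. All three cases are alike except for the steel sample fixed on the lid. Has a flat round washer (42 mm in diameter, 5 mm thick) as its sample; stays shut.
- washer_lid (a joint): angle of this case's lid in rad: 0 shut, grows as it opens upward (0.5 ajar, 1.57 upright, 1.75 end stop; -0.07 pressed fully in). A flat blue panel 138 mm long, 118 mm wide, 6 mm thick, flush in the case's top, hinged along its far edge. Same touch latch; must stay shut.
- loose_bolt: loose hex bolt standing on its head, 57 mm high, head 30 mm across flats; origin under its centre; a bystander
- loose_nut: loose hex nut lying flat, about 30 mm across, 14 mm high; origin under its centre; a bystander
- wrench: loose wrench lying on the counter; a bystander
- screwdriver: loose screwdriver lying on the counter; a bystander
- stock_bin: loose open blue bin 170 x 120 x 75 mm high with fasteners, left of the cases; origin under its centre; a bystander
- oil_bottle: loose white bottle, 56 mm in diameter, 150 mm high, behind the cases; origin under its centre; a bystander
- carton: loose cardboard box 120 x 150 x 90 mm high, right of the cases; origin under its centre; a bystander

How it is judged:
By the outcome, as a careful person would: the job done as asked, in the order asked, and still so for the second after the job is handed in, with the robot touching nothing.
It also fails if it takes over 45 s, if anything falls off the work surface, if the arm or the gripper's body presses on something with over 40 N, if the wrist force passes 120 N, or if a joint passes its speed limit or range.

## Working session

There is one attempt and no reset: what is moved stays moved. The work goes in short steps, Python scripts to look and compute and a tool call to move; the robot and the scene stay as the last step left them, time stands still between calls to the robot, and variables do not carry over. Pictures are saved under pics/ and viewed, about 8 in all and at most 12, crops included, and the job is handed in when it is done.

Besides the shell and the picture viewer there is one more tool, called after "Emit:" as name(argument=value, ...), one argument or row to a line, values as JSON. arm_command: Moves the arm, as the interface text tells. Its arguments: {"type":"object","properties":{"targets":{"type":"array","items":{"type":"array","items":{"type":"number"}}},"gripper":{"type":"number"}},"required":["targets"]}

```bash
mkdir -p pics; cat > h.py <<'E'
import numpy as np, cv2
from scipy.spatial.transform import Rotation as R
from workcell import *
def cam(n):
    m=camera_model(n); o=np.array(m["orientation"],float)
    Rm=o if o.shape==(3,3) else (R.from_rotvec(o) if o.size==3 else R.from_quat(o)).as_matrix()
    return np.array(m["mtx"],float),np.array(m["dist"],float),np.array(m["position"],float),Rm
def ray(n,uv):
    K,d,p,Rm=cam(n)
    u=cv2.undistortPoints(np.array([[uv]],float),K,d)[0,0]
    return p,Rm@np.array([u[0],-u[1],-1.])
def atz(n,uv,z):
    p,r=ray(n,uv); return p+r*(z-p[2])/r[2]
def proj(n,X):
    K,d,p,Rm=cam(n); c=(np.atleast_2d(X)-p)@Rm; c=c*[1,-1,-1]
    return cv2.projectPoints(c,np.zeros(3),np.zeros(3),K,d)[0][:,0]
def tri(uva,uvb,a="scene",b="top"):
    p,r=ray(a,uva);q,s=ray(b,uvb); t=np.linalg.lstsq(np.c_[r,-s],q-p,rcond=None)[0]
    x,y=p+r*t[0],q+s*t[1]; return (x+y)/2,np.linalg.norm(x-y)
E
python3 - <<'E'
from h import *
print(camera_model("scene"));print(camera_model("top"))
for n in("scene","top"): cv2.imwrite(f"pics/{n}0.png",get_image(n))
for t in("bolt_press","bolt_hinge","bolt_case","nut_case","washer_case","bolt_sample"):
    D={n:tip_of(n,t) for n in("scene","top")}
    for n in D: print(t,n,[(np.round(d["at"],1),round(d["conf"],2)) for d in D[n][:3]])
    if D["scene"] and D["top"]: print(tri(D["scene"][0]["at"],D["top"][0]["at"]))
print(get_obs())
E
```

```text
{'mtx': array([[435.50940831,   0.        , 322.04499557],
       [  0.        , 435.50940831, 238.68059434],
       [  0.        ,   0.        ,   1.        ]]), 'dist': array([0.03632767, 0.        , 0.        , 0.        , 0.        ]), 'position': array([1016.11086271, -258.13593597,  986.17283198]), 'orientation': array([0.48875819, 0.2935748 , 1.0263015 ])}
{'mtx': array([[475.77719485,   0.        , 326.60953966],
       [  0.        , 475.77719485, 239.49249674],
       [  0.        ,   0.        ,   1.        ]]), 'dist': array([-0.10957874,  0.        ,  0.        ,  0.        ,  0.        ]), 'position': array([ 339.0042352 ,   -8.47356032, 1464.09719773]), 'orientation': array([ 0.10676756, -0.10718462, -1.58781318])}
bolt_press scene [(array([414.6, 187.9]), 0.83)]
bolt_press top [(array([226.5, 233.8]), 0.7)]
(array([542.94313535, 272.89463484, 118.70296176]), np.float64(8.37727983177527))
bolt_hinge scene [(array([446.6, 214.5]), 0.77), (array([399. , 136.9]), 0.65)]
bolt_hinge top [(array([224.6, 217.6]), 0.19)]
(array([613.073242  , 309.22526009,  59.72266022]), np.f
[... 708 characters left out ...]
), np.float64(10.35511115920431))
{'t': 0.7, 'qpos': array([-1.17800547e+00,  4.23009274e-01,  1.62990646e+00, -1.12751152e-06,
        1.08859427e+00, -1.90083603e-02]), 'qvel': array([ 4.15754643e-05, -6.85933880e-04,  1.53672351e-03,  2.46923403e-03,
       -7.63085881e-04, -6.63053206e-04]), 'joint_torque': array([-1.75660942e-03, -5.44428992e+01, -2.74002171e+01,  6.43143919e-02,
        1.66365848e-02,  6.71959469e-06]), 'ee_pos': array([ 250.17581147, -572.73254223,  239.72920821]), 'orientation': array([-1.37637747,  0.90069127, -0.90080265]), 'ft_force': array([0.74198756, 0.86246093, 0.44178248]), 'moment': array([ 0.00795513, -0.02087175,  0.02339745]), 'width': 87.55542480893877}
```

View pics/scene0.png

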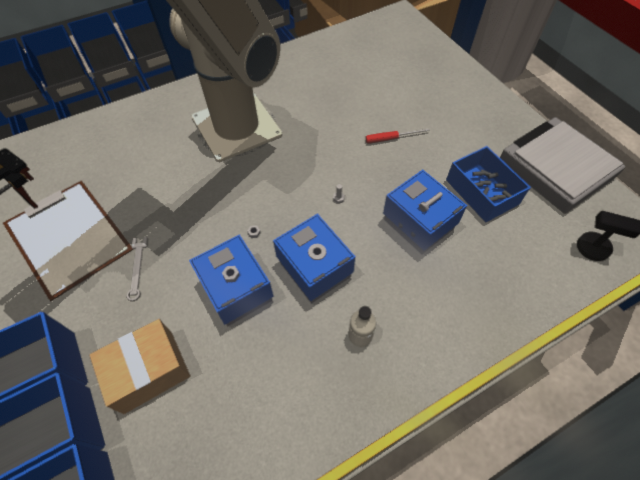

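View pics/top0.png

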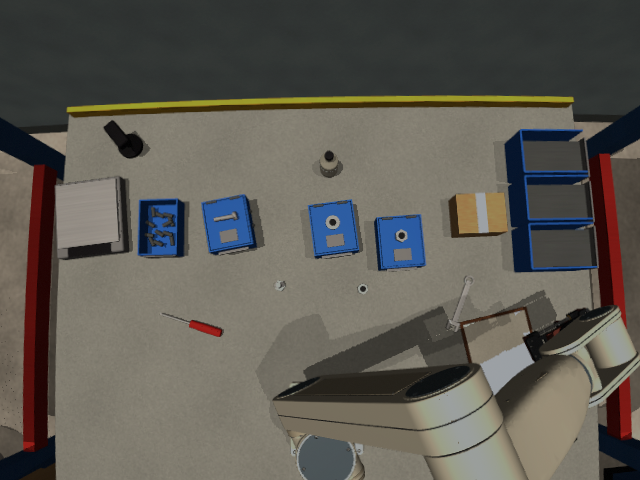

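The scene picture shows the bolt case at about (425,207), between the screwdriver and the stock bin. In the top picture it is at (229,223), with the pad at (229,235). Next I'll fit the case pose to its silhouettes.

```bash
cat > fit.py <<'E'
from h import *
from scipy.optimize import minimize
B=np.array([[sx*75,sy*65,z] for z in(0,80) for sx,sy in((-1,-1),(-1,1),(1,1),(1,-1))],float)
def T(p,X): 
    c,s=np.cos(p[3]),np.sin(p[3]); return np.atleast_2d(X)@np.array([[c,s,0],[-s,c,0],[0,0,1]])+p[:3]
if __name__=="__main__":
    M={}; S=8
    for n in("scene","top"):
        im=cv2.imread(f"pics/{n}0.png")
        s=silhouettes(n,"bolt_case")[0]; M[n]=s["pixels"]; print(n,s["conf"],s["at"],M[n].sum())
    def cost(p):
        c=0
        for n in M:
            m=np.zeros((480,640),np.uint8); h=cv2.convexHull(np.round(proj(n,T(p,B))*16).astype(np.int32))
            cv2.fillConvexPoly(m,h,255,cv2.LINE_AA,4)
            c+=np.abs(m/255.-M[n]).sum()
        return c
    best=min((minimize(cost,[570,280,z,y],method="Nelder-Mead",options=dict(initial_simplex=np.array([[570,280,z,y]]*5)+np.vstack([np.zeros(4),np.diag([12,12,12,.15])]))) for z in(5,20) for y in(0,.15,.3)),key=lambda r:r.fun)
    p=best.x; print(best.fun,np.round(p,3)); np.save("p.npy",p)
    out=[]
    pad=np.array([[69-108+a,b,84] for a,b in((-17,-25),(-17,25),(17,25),(17,-25))])
    for n,(u,v) in(("scene",(425,207)),("top",(230,223))):
        im=cv2.imread(f"pics/{n}0.png"); k=8; u0,v0=u-48,v-48
        c=cv2.resize(im[v0:v0+96,u0:u0+96],None,fx=4,fy=4,interpolation=cv2.INTER_CUBIC)
        f=lambda X:np.round((proj(n,T(p,X))-[u0,v0]+.5)*4).astype(np.int32)
        for X,col in((B[4:],(0,255,255)),(B[:4],(0,255,0)),(pad,(0,0,255))): cv2.polylines(c,[f(X)],True,col,1)
        out.append(c)
    cv2.imwrite("pics/fit.png",np.hstack(out))
E
python3 fit.py
```

```text
scene 0.77 [423.2, 209.2] 4246
top 0.89 [227.1, 223.2] 2573
402.4117647058823 [5.80489e+02 2.78624e+02 2.41750e+01 1.85000e-01]
```

View pics/fit.png

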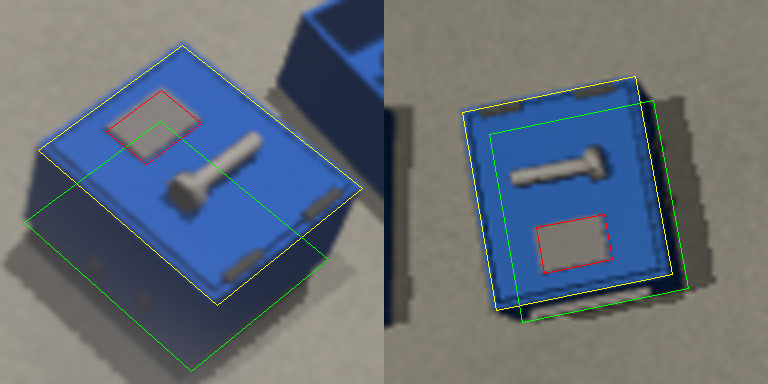

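The fit matches both pictures well: case at (580, 279, 24), yaw 0.185. Next I'll work out the moves in tool axes.

```bash
cat > go.py <<'E'
from fit import *
# usage: go.py x y z (case frame, desired FINGERTIP position)
import sys
p=np.load("p.npy"); o=get_obs(); Rt=R.from_rotvec(o["orientation"]).as_matrix()
tip=o["ee_pos"]+Rt[:,1]*tip_reach if np.isscalar(tip_reach) else o["ee_pos"]+17*Rt[:,1]
c,s=np.cos(p[3]),np.sin(p[3]); Cx,Cy=np.array([c,s,0]),np.array([-s,c,0])
loc=np.array([(tip-p[:3])@Cx,(tip-p[:3])@Cy,(tip-p[:3])[2]])
print("t",o["t"],"tip world",np.round(tip,1),"tip in case",np.round(loc,1),"F",np.round(o["ft_force"],1),"w",round(o["width"],1),"q",np.round(o["qpos"],2))
print("tool axes in case frame (cols)\n",np.round(np.c_[Cx,Cy,[0,0,1]].T@Rt,3))
a=np.arctan2(Rt[:,0]@Cx,Rt[:,0]@Cy) # angle of jaw axis off case y
for k in(0,np.pi,-np.pi):
    for sg in(1,):
        th=[t for t in np.linspace(-4,4,16001) if abs((Rt@R.from_rotvec([0,t,0]).as_matrix())[:,0]@Cx)<3e-4]
print("turns making jaw along case y",np.round(th,2))
if len(sys.argv)>3:
    d=T(p,[float(v) for v in sys.argv[1:4]])[0]-tip
    print("shift in tool axes",np.round(Rt.T@d,1))
    t=min(th,key=abs); print("after turn",round(t,3),np.round((Rt@R.from_rotvec([0,t,0]).as_matrix()).T@d,1))
E
python3 -c "from h import tip_reach;print(tip_reach)"; python3 go.py -39 0 160
```

```text
17.0
t 0.8 tip world [ 250.2 -572.7  222.7] tip in case [-481.5 -775.9  198.5] F [-0.2  0.6 -0.9] w 88.0 q [-1.18  0.42  1.63  0.    1.09 -0.02]
tool axes in case frame (cols)
 [[ 0.225  0.     0.974]
 [-0.974 -0.     0.225]
 [ 0.    -1.     0.   ]]
turns making jaw along case y [-2.92  0.23  3.37]
shift in tool axes [-656.8   38.5  605.4]
after turn 0.226 [-775.9   38.5  442.5]
```

Emit:
arm_command(
  targets=[
    [0,0,0,0.113],
    [0,0,0,0.113],
    [-35,0,20,0],
    [-35,0,20,0],
    [-35,0,20,0],
    [-35,0,20,0],
    [-35,0,20,0],
    [-35,0,20,0],
    [-35,0,20,0],
    [-35,0,20,0],
    [-35,0,20,0],
    [-35,0,20,0],
    [-35,0,20,0],
    [-35,0,20,0],
    [-35,0,20,0],
    [-35,0,20,0],
    [-35,0,20,0],
    [-35,0,20,0],
    [-35,0,20,0],
    [-35,0,20,0],
  ],
  gripper=0,
)

```text
t: 2.47
ee_pos: [487.9, 115.2, 239.9]
orientation: [-1.291, 1.071, -1.071]
ft_force: [1.0, -0.1, 0.7]
width: 0.3
```

```bash
python3 go.py -39 0 130
```

```text
t 2.4667 tip world [487.9 115.2 222.9] tip in case [-121.1 -143.6  198.8] F [ 1.  -0.1  0.7] w 0.3 q [ 0.21  0.24  1.9  -0.    1.    1.59]
tool axes in case frame (cols)
 [[ 0.001  0.001  1.   ]
 [-1.    -0.     0.001]
 [ 0.    -1.     0.001]]
turns making jaw along case y [-3.14 -3.14  0.    3.14]
shift in tool axes [-143.6   68.8   82.2]
after turn 0.001 [-143.6   68.8   82. ]
```

Emit:
arm_command(
  targets=[
    [-28.8,0,16.4,0],
    [-28.8,0,16.4,0],
    [-28.8,0,16.4,0],
    [-28.8,0,16.4,0],
    [-28.4,0,16.4,0],
    [0,34,0,0],
    [0,26,0,0],
    [0,0,0,0],
    [0,0,0,0],
  ],
)

```text
t: 3.22
ee_pos: [540.7, 268.9, 178.7]
orientation: [-1.295, 1.073, -1.07]
ft_force: [0.3, -0.0, 1.0]
width: 0.1
```

```bash
python3 go.py -39 0 84; python3 - <<'E'
from fit import *
p=np.load("p.npy"); out=[]
for n,(u,v) in(("scene",(425,190)),("top",(230,223))):
    im=get_image(n); c=im[v-60:v+60,u-60:u+60]; out.append(cv2.resize(c,None,fx=3.3,fy=3.3,interpolation=cv2.INTER_CUBIC))
    print(n,[(d["at"],round(d["conf"],2)) for d in tip_of(n,"bolt_press")],proj(n,T(p,[-39,0,84])))
cv2.imwrite("pics/above.png",np.hstack(out))
E
```

```text
t 3.2167 tip world [540.7 268.8 161.7] tip in case [-40.9  -2.3 137.5] F [ 0.3 -0.   1. ] w 0.1 q [ 0.44  0.47  1.72 -0.    0.96  1.83]
tool axes in case frame (cols)
 [[ 0.001 -0.003  1.   ]
 [-1.    -0.001  0.001]
 [ 0.001 -1.    -0.003]]
turns making jaw along case y [-3.14  0.    0.    3.14]
shift in tool axes [-2.3 53.5  2.1]
after turn 0.0 [-2.3 53.5  2.1]
scene [([415.0, 188.7], 0.63), ([133.6, 270.9], 0.42)] [[414.89788633 190.23101294]]
top [] [[229.03125477 235.30444184]]
```

View pics/above.png

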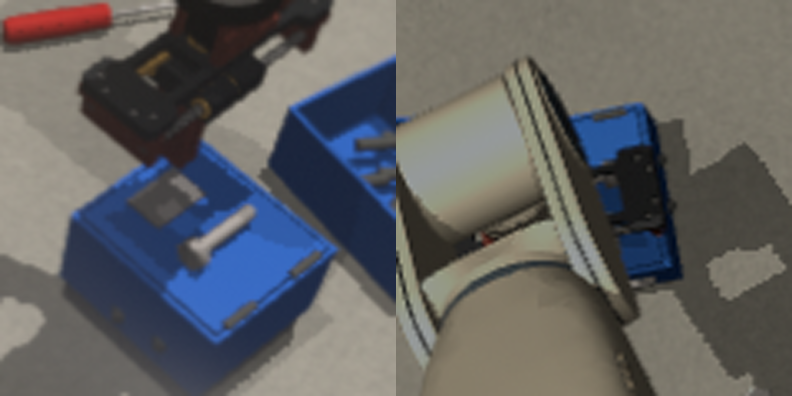

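The left half shows the closed fingers above the pad, near (165,170), with the sample bolt clear. I'll descend gently now.

Emit:
arm_command(
  targets=[
    [-1,25,1,0],
    [-1,18,1,0],
    [0,4,0,0],
    [0,2,0,0],
    [0,0,0,0],
    [0,0,0,0],
  ],
)

```text
t: 3.92
ee_pos: [544.1, 271.8, 132.1]
orientation: [-1.289, 1.07, -1.072]
ft_force: [0.1, -0.1, -0.2]
width: 0.3
```

Emit:
arm_command(
  targets=[
    [0,3,0,0],
    [0,2,0,0],
    [0,2,0,0],
    [0,0,0,0],
    [0,0,0,0],
  ],
)

```text
t: 4.33
ee_pos: [544.3, 272.0, 125.3]
orientation: [-1.289, 1.07, -1.072]
ft_force: [-1.8, -0.5, 6.4]
width: 0.6
```

Emit:
arm_command(
  targets=[
    [0,1,0,0],
    [0,1,0,0],
    [0,0,0,0],
    [0,0,0,0],
  ],
)

```text
t: 4.67
ee_pos: [544.4, 272.0, 123.8]
orientation: [-1.288, 1.07, -1.072]
ft_force: [-2.5, -0.9, 10.1]
width: 0.3
```

Emit:
arm_command(
  targets=[
    [0,1,0,0],
    [0,0.8,0,0],
    [0,0,0,0],
    [0,0,0,0],
  ],
)

```text
t: 5.0
ee_pos: [544.5, 272.1, 123.4]
orientation: [-1.288, 1.069, -1.072]
ft_force: [-5.9, -3.5, 22.4]
width: 0.7
```

That was the end of travel, so I'll withdraw upward.

Emit:
arm_command(
  targets=[
    [0,-4,0,0],
    [0,-10,0,0],
    [0,-25,0,0],
    [0,-35,0,0],
    [0,-35,-10,0],
    [0,-20,-30,0],
    [0,0,-40,0],
    [0,0,-20,0],
    [0,0,0,0],
    [0,0,0,0],
    [0,0,0,0],
  ],
)

```text
t: 5.92
ee_pos: [446.0, 253.5, 249.6]
orientation: [-1.29, 1.07, -1.072]
ft_force: [0.2, -0.4, -0.6]
width: 0.4
```

```bash
python3 go.py -95 0 125; python3 - <<'E'
from fit import *
p=np.load("p.npy")
im=get_image("scene"); u,v=425,180; c=im[v-60:v+60,u-60:u+60].copy(); c=cv2.resize(c,None,fx=4,fy=4,interpolation=cv2.INTER_CUBIC)
for th in(0.4,.5,.6):
    e=np.array([[69-138*np.cos(th),y,80+138*np.sin(th)] for y in(-59,59)])
    cv2.polylines(c,[np.round((proj("scene",T(p,e))-[u-60,v-60]+.5)*4).astype(np.int32)],False,(0,255,255) if th==.5 else (0,255,0),1)
cv2.imwrite("pics/ajar.png",c)
E
```

```text
t 5.9167 tip world [446.  253.5 232.6] tip in case [-1.368e+02  1.000e-01  2.084e+02] F [ 0.2 -0.4 -0.6] w 0.4 q [ 0.49  0.25  1.87 -0.    1.03  1.88]
tool axes in case frame (cols)
 [[ 0.001  0.002  1.   ]
 [-1.     0.     0.001]
 [-0.    -1.     0.002]]
turns making jaw along case y [-3.14  0.    3.14  3.14]
shift in tool axes [ 0.2 83.5 41.6]
after turn 0.0 [ 0.1 83.5 41.6]
```

View pics/ajar.png

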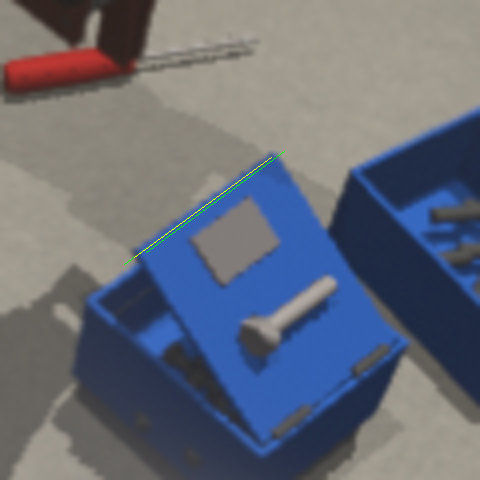

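The lid is ajar and its front edge lies along the predicted line, (133,260)-(278,155) in the crop. I'll go in front of the edge.

Emit:
arm_command(
  targets=[
    [0,35,10,0],
    [0,30,20,0],
    [0,15,22,0],
    [0,0,0,0],
    [0,0,8,0],
    [0,0,8,0],
    [0,0,7,0],
    [0,0,0,0],
  ],
)

```text
t: 6.63
ee_pos: [516.7, 266.6, 169.5]
orientation: [-1.296, 1.075, -1.069]
ft_force: [-10.8, -0.7, 5.4]
width: 0.9
```

```bash
python3 go.py -62 0 128
```

```text
t 6.6333 tip world [516.6 266.5 152.5] tip in case [-6.500e+01 -1.000e-01  1.284e+02] F [-10.8  -0.7   5.4] w 0.9 q [0.46 0.45 1.77 0.   0.92 1.84]
tool axes in case frame (cols)
 [[-0.    -0.006  1.   ]
 [-1.    -0.    -0.   ]
 [ 0.    -1.    -0.006]]
turns making jaw along case y [-3.14  0.    3.14]
shift in tool axes [-0.1  0.3  3. ]
after turn 0.0 [-0.1  0.3  3. ]
```

Emit:
arm_command(
  targets=[
    [0,-7.7,5,0],
    [0,-7.7,5,0],
    [0,-7.7,5,0],
    [0,-6.3,6.6,0],
    [0,0,0,0],
  ],
)

```text
t: 7.05
ee_pos: [540.5, 271.3, 201.3]
orientation: [-1.29, 1.071, -1.071]
ft_force: [-4.1, -1.4, 3.1]
width: 0.2
```

```bash
python3 go.py -40 0 157; python3 - <<'E'
from fit import *
im=get_image("scene"); u,v=425,180; c=im[v-60:v+60,u-60:u+60]; cv2.imwrite("pics/push.png",cv2.resize(c,None,fx=4,fy=4,interpolation=cv2.INTER_CUBIC))
E
```

```text
t 7.05 tip world [540.6 271.3 184.3] tip in case [-4.060e+01  1.000e-01  1.602e+02] F [-4.1 -1.4  3.1] w 0.2 q [0.45 0.44 1.71 0.   1.   1.83]
tool axes in case frame (cols)
 [[ 0.001  0.002  1.   ]
 [-1.     0.001  0.001]
 [-0.001 -1.     0.002]]
turns making jaw along case y [-3.14  0.    3.14]
shift in tool axes [0.1 3.2 0.6]
after turn 0.0 [0.1 3.2 0.6]
```

View pics/push.png

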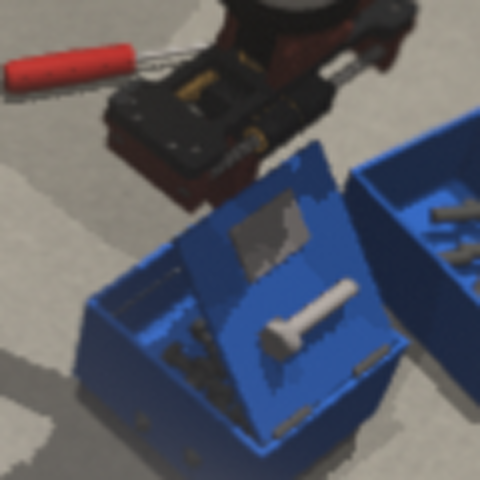

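The lid is rising, with the fingers behind its front edge near (185,240). I'll carry on along the arc.

Emit:
arm_command(
  targets=[
    [0,-5,7,0],
    [0,-5,7,0],
    [0,-5,7.7,0],
    [0,-5,7.7,0],
    [0,-5,7.7,0],
    [0,-3.3,8.5,0],
    [0,-3.3,8.5,0],
    [0,-3.3,8.5,0],
    [0,-1.2,6.8,0],
    [0,-1.2,6.8,0],
    [0,-1.2,6.8,0],
    [0,-1.2,6.8,0],
    [0,0,0,0],
  ],
)

```text
t: 8.18
ee_pos: [629.6, 287.8, 237.9]
orientation: [-1.29, 1.071, -1.072]
ft_force: [0.7, 0.0, -0.5]
width: 0.4
```

```bash
python3 go.py 66 0 198
```

```text
t 8.1833 tip world [629.6 287.8 220.9] tip in case [ 4.990e+01 -1.000e-01  1.967e+02] F [ 0.7  0.  -0.5] w 0.4 q [ 0.41  0.52  1.47 -0.    1.15  1.8 ]
tool axes in case frame (cols)
 [[ 0.     0.001  1.   ]
 [-1.     0.     0.   ]
 [-0.    -1.     0.001]]
turns making jaw along case y [-3.14 -3.14  0.    0.    3.14]
shift in tool axes [-0.1 -1.3 16.1]
after turn 0.0 [-0.1 -1.3 16.1]
```

Emit:
arm_command(
  targets=[
    [0,0,4,0],
    [0,0,4,0],
    [0,0,4,0],
    [0,0,4,0],
    [0,0,0,0],
    [0,0,0,0],
  ],
)

```text
t: 8.68
ee_pos: [644.2, 290.5, 237.9]
orientation: [-1.291, 1.071, -1.071]
ft_force: [-0.4, -0.5, -0.3]
width: 0.6
```

```bash
python3 go.py 70 0 198
```

```text
t 8.6833 tip world [644.2 290.5 220.9] tip in case [ 64.8  -0.  196.7] F [-0.4 -0.5 -0.3] w 0.6 q [ 0.41  0.55  1.43 -0.    1.16  1.79]
tool axes in case frame (cols)
 [[ 0.  0.  1.]
 [-1.  0.  0.]
 [-0. -1.  0.]]
turns making jaw along case y [-3.14  0.    3.14]
shift in tool axes [-0.  -1.3  5.2]
after turn 0.0 [-0.  -1.3  5.2]
```

Now I'll back off forward and up, then look.

Emit:
arm_command(
  targets=[
    [0,0,-10,0],
    [0,0,-30,0],
    [0,-5,-40,0],
    [0,-20,-40,0],
    [0,-20,-40,0],
    [0,-20,-40,0],
    [0,0,0,0],
    [0,0,0,0],
    [0,0,0,0],
  ],
)

```text
t: 9.43
ee_pos: [455.4, 255.1, 299.3]
orientation: [-1.29, 1.07, -1.071]
ft_force: [-1.1, 0.6, 0.0]
width: 0.6
```

```bash
python3 - <<'E'
from fit import *
p=np.load("p.npy"); out=[]
for n,(u,v) in(("scene",(425,180)),("top",(230,223))):
    im=get_image(n); cv2.imwrite(f"pics/end_{n}_full.png",im); c=cv2.resize(im[v-60:v+60,u-60:u+60],None,fx=3.3,fy=3.3,interpolation=cv2.INTER_CUBIC)
    for th,col in((1.4,(0,0,255)),(1.57,(0,255,0)),(1.7,(0,255,255))):
        e=np.array([[69-138*np.cos(th),y,80+138*np.sin(th)] for y in(-59,59)])
        cv2.polylines(c,[np.round((proj(n,T(p,e))-[u-60,v-60]+.5)*3.3).astype(np.int32)],False,col,1)
    out.append(c)
cv2.imwrite("pics/end.png",np.hstack(out)); print(get_obs()["ft_force"],get_obs()["t"])
E
```

```text
[ 0.60187966  0.36972842 -0.01437709] 9.5333
```

View pics/end.png

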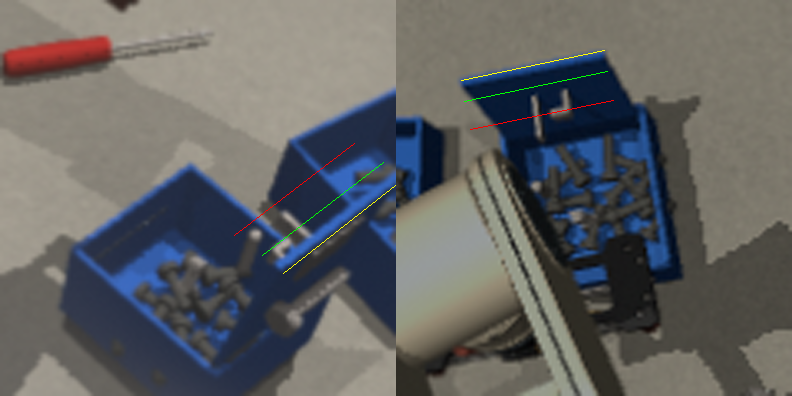

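View pics/end_scene_full.png

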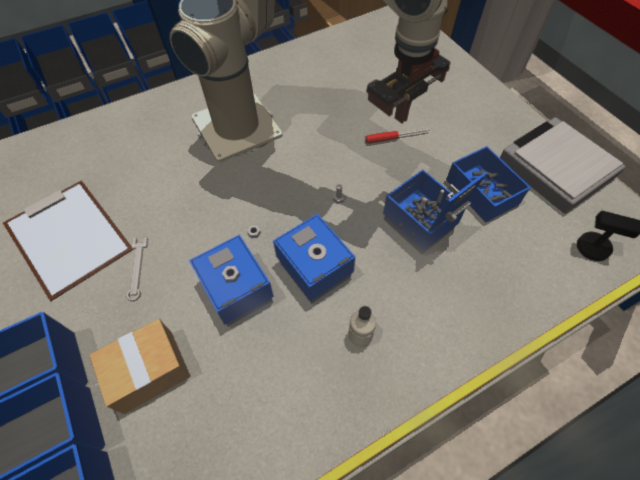

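The crop shows the lid's front edge on the 1.7 rad line in both views. In the full picture the nut and washer cases, at (232,278) and (315,257), are still shut. The loose things haven't moved and the gripper is clear at (408,90).

```bash
python3 -c "
from workcell import *
print(close_job())"
```

```text
the job is handed in; nothing more can be done
None
```

The bolt case is open and the job is handed in, at about 9.5 s of the 45 s allowed.

- **What I did:** I found the case by fitting its shape to both camera pictures. I pressed its grey pad with the closed fingertips until it reached the end of its travel, at about 22 N. I then withdrew so the lid sprang ajar, pushed it by its front edge along its arc, and backed away.
- **Lid:** in both cameras its front edge lies on the line predicted for about 1.7 rad, so it leans beyond upright.
- **Surroundings:** in the last scene picture the nut and washer cases are still shut and the loose things look unmoved. The sample bolt was clear of the fingers in every picture I viewed.
- **Robot:** the gripper is clear of everything and the wrist force is near zero.
- **Disagreement:** the networks' point estimates were 4 to 32 mm inconsistent between the two cameras, so I used the shape fit instead. No check failed.

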